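# Return the washed spice tube to the slanted spice rack

### The arm

A 6-joint arm with a two-finger parallel gripper is mounted at the origin on the work surface. World frame = base frame: x ahead of the robot, y to its left, z up, the work surface at z = 0. Lengths are in mm, angles in rad, forces in N, time in s.
With the tool pointing down it reaches from about 275 to 825 mm from the base axis. Payload 4.9 kg.
Tool frame: the origin (TCP) lies at the very end of the fingers, on their centre line; the grasp point (between the pads) lies 19 mm behind it; z points along the fingers, y is the line along which they close (so a half turn about z gives the same grasp; the last joint's range is limited). The gripper opens to 85 mm and grips with 20 to 120 N. Pads are 22 mm wide; open, the fingers measure 114 mm over their backs; the gripper's body (76 mm by 85 mm) begins 54 mm behind the grasp point. The pads swing forward as they close: fully open they stand 13 mm farther back than shut.
Start: joints at [-1.465, 0.326, -0.193, 1.052, 0, 1.437], TCP at [130.641, -534.277, 231.281] pointing down, gripper open.
Joint ranges: [-2.65, 2.65], [-0.97, 1.79], [-1.3, 1.35], [-1.93, 2.1], [-1.47, 1.37], [-3.14, 3.14]. Speed limits (rad/s): [2.57, 2.57, 3.14, 3.14, 3.14, 3.14].

### API

Orientations are given as [roll, pitch, yaw] about the fixed x, y, z axes, in that order (R = Rz(yaw) Ry(pitch) Rx(roll)).
In Python, from bench import bot, solve_ik, imaging gives the robot as it stands. Calls block until the motion is done:
- bot.move_ptp(position, orientation): joint-space move of the TCP to a pose.
- bot.movel(position, rot=None, max_speed=150, threshold=None): straight line of the TCP; rot=None keeps the orientation; max_speed is the mean speed in mm/s. With threshold (N) it stops when the force on the tool has changed by that much, and returns True; else False.
- bot.move_j(angles): joint-space move.
- bot.grip(opening, effort=None): opening from 0.0 (shut) to 1.0 (fully open); effort is the grip in N (None keeps the last); returns when the fingers have stopped.
- bot.dwell(seconds).
- solve_ik(position, orientation): joint angles nearest the present ones, or None.
- bot.get_state(): the state.
- imaging.capture(name): name is "scene" or "top"; returns the picture (384x512x3 uint8, blue, green, red); there is no depth.
- imaging.camera_model(name): a dict with "K" (3x3 intrinsics, pixels), "k1" (the pictures are not rectified: a ray, as slopes to the right and down, at radius r is drawn at 1 + k1 r^2 times it, then the intrinsics apply), "position" and "rotation" of the camera in the world. Camera axes: x right, y up, looking along -z (the intrinsics and any distortion apply to the point x, -y, -z); pixel columns grow to the right and rows downward; lengths in mm; the calibration is good to about 2 mm. A picture is of the moment at which its call begins. camera_model takes no time and is no camera call.
A pose or a line that the arm cannot do raises bot.IKError and nothing moves.
- bot.sign_off(): hands the job in; it is judged then, once.
The state is a dict: "t": time; "qpos": joint angles; "joint_velocities": joint speeds; "effort": joint torques, N m; "tcp_pos": TCP position; "orientation": TCP orientation; "contact_force": force on the tool from outside, world axes, zero at the start; "wrist_torque": the same for the moment, N m; "opening": opening from 0.0 (shut) to 1.0 (fully open); "gripper_force": force on a finger pad.
Only numpy, scipy, OpenCV 4.12 (cv2) and the standard library are available. Lean on these libraries where they do the work, as an engineer would, in place of code of your own. Each camera call takes 0.05 s, during which the arm holds its last target. There are 200 camera calls.

### The job

Take the tall spice tube out of the green draining stand and put it away in the slanted wooden spice rack, all the way down in the one hole that is deep enough for it: the three holes look alike, so feel for the deep one, without ramming the glass. Leave it there and step back; the short tube stays in the stand, and the other things stay where they are.

Things in the scene. Friction and masses are not known exactly. Their poses are not given: they have to be found in the camera images.
- tall_tube: The tall spice tube, to be moved: amber glass, 24 mm diameter, 125 mm long over all, with a black screw cap (28 mm diameter, the top 24 mm). 60 to 115 g. Origin at the centre of its foot, z along the tube towards the cap. The foot is rounded off (15 mm flat, full width 7 mm up). It starts upright in one of the stand's two holes (which one varies), foot 45 mm down, 80 mm showing.
- tube_foot: The rounded bottom 12 mm of the tall tube, part of it; same origin and axes as tall_tube.
- short_tube: The short spice tube, same diameter and cap but 90 mm long, upright in the stand's other hole, 45 mm showing. Stays there. Origin at the centre of its foot, z up.
- stand: Green plastic draining stand, fixed, 80 mm (its x) by 190 mm (its y), 55 mm high. Two upright holes, 27 mm wide and 45 mm deep, at 40 mm either side of the middle along its y. Origin at the centre of its underside, z up.
- spice_rack: Wooden spice rack, fixed: base 130 mm (its x) by 200 mm (its y); on it a holed wooden block (66 by 176 mm, 78 mm thick) whose top face and holes lean 25 degrees towards its -x (roughly towards the robot). Origin at the centre of its underside, x away from the side it leans to, z up.
- mouth1 (a point): Centre of the mouth of the rack's hole 1 of 3 (-y end of the row along the rack's y, 55 mm apart), about 98 mm above the table. z: the hole's axis, pointing out of it, 25 degrees off vertical towards the rack's -x; y: along the row. Hole 26.4 mm wide, bevelled 2 mm. One of the three is 65 mm deep, the other two 30 mm, with hard floors; which one is deep varies and is not told.
- mouth2 (a point): Centre of the mouth of the rack's hole 2 of 3 (middle of the row along the rack's y, 55 mm apart), about 98 mm above the table. z: the hole's axis, pointing out of it, 25 degrees off vertical towards the rack's -x; y: along the row. Hole 26.4 mm wide, bevelled 2 mm. One of the three is 65 mm deep, the other two 30 mm, with hard floors; which one is deep varies and is not told.
- mouth3 (a point): Centre of the mouth of the rack's hole 3 of 3 (+y end of the row along the rack's y, 55 mm apart), about 98 mm above the table. z: the hole's axis, pointing out of it, 25 degrees off vertical towards the rack's -x; y: along the row. Hole 26.4 mm wide, bevelled 2 mm. One of the three is 65 mm deep, the other two 30 mm, with hard floors; which one is deep varies and is not told.
- mug: White mug, 76 mm wide, 90 mm high, bystander. Origin at the centre of its underside.
- sponge: Yellow and green sponge block, 75 by 110 mm, 42 mm high, bystander. Origin at the centre of its underside.
- soap: Soap bottle, 60 mm wide, 170 mm high, bystander. Origin at the centre of its underside.
Not all that is in view belongs to the job. Leave any red or yellow look-alike of the tall_tube alone.

How it is judged:
By the outcome, as a careful person would: the job done as asked, in the order asked, and still so for the second after the job is handed in, with the robot touching nothing.
It also fails if it takes over 54 s, if anything falls off the work surface, if the arm or the gripper's body presses on something with over 40 N, if the wrist force passes 120 N, or if a joint passes its speed limit or range.

## Working session

There is one attempt and no reset: what is moved stays moved. The work goes in short steps, each a Python script; the robot and the scene stay as the last script left them, time stands still between calls to the robot, and variables do not carry over. Pictures are saved under pics/ and viewed, at most 10 in all, crops included, and the job is handed in when it is done.

```bash
mkdir -p pics; ls; python3 - <<'E'
from bench import bot, imaging
import cv2
for n in("scene","top"):
    cv2.imwrite(f"pics/{n}0.png",imaging.capture(n)); print(n,imaging.camera_model(n))
s=bot.get_state();print(s)
E
```

```text
pics
scene {'K': array([[452.8282219 ,   0.        , 262.04044244],
       [  0.        , 452.8282219 , 195.55402203],
       [  0.        ,   0.        ,   1.        ]]), 'k1': -0.08091492300993068, 'position': array([1254.45923951,  660.85076806,  757.30309176]), 'rotation': array([0.9172043 , 0.00966641, 2.37871801])}
top {'K': array([[479.49091049,   0.        , 256.13178081],
       [  0.        , 479.49091049, 187.94899356],
       [  0.        ,   0.        ,   1.        ]]), 'k1': 0.06286234363371317, 'position': array([ 434.87758333,    6.59277648, 1245.45565867]), 'rotation': array([ 0.19139638,  0.00961861, -1.58556908])}
{'t': 0.1, 'qpos': array([-1.46517597e+00,  3.26885177e-01, -1.93514020e-01,  1.05197129e+00,
       -3.38644283e-06,  1.43659692e+00]), 'joint_velocities': array([ 5.21963785e-04, -1.10995813e-03,  3.03654339e-03,  7.41041179e-05,
        1.60775754e-03, -5.65461344e-04]), 'effort': array([ 4.71896074e-04, -4.44239581e+01,  2.63037926e+01,  7.96814536e-03,
       -1.13531848e-04,  7.94925992e-07]), 'tcp_pos': array([ 130.59454879, -533.72828189,  230.5602895 ]), 'orientation': array([-3.14003219e+00, -2.07262352e-04,  2.39819604e-01]), 'contact_force': array([ 0.69565522,  0.40959142, -0.08515337]), 'wrist_torque': array([-0.00676667, -0.03693979,  0.0046215 ]), 'gripper_force': 0.0, 'opening': 0.9991074698122366}
```

View pics/scene0.png

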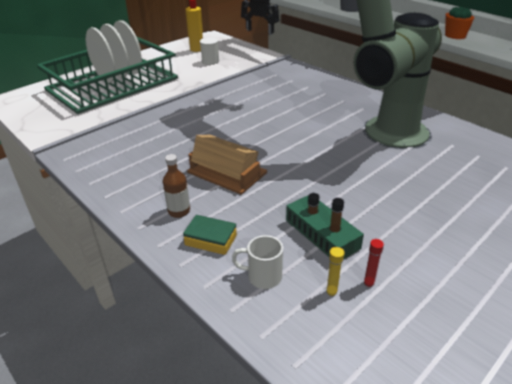

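View pics/top0.png

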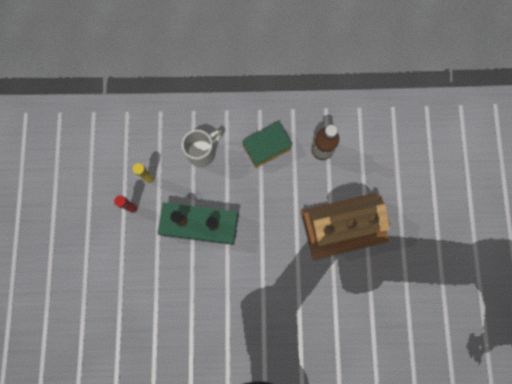

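The scene view shows the stand at (323,226) with black caps at (313,198) short and (337,205) tall. The rack is at (226,160), with red (376,245) and yellow (335,255) decoys standing free. In the top view the tall cap is at about (177,216) and the short one at (212,223). The rack holes are at about (329,229), (351,223) and (374,218). The amber, black-capped tall tube in the stand is the one meant, and an enlarged crop should confirm it.

```bash
python3 - <<'E'
import cv2,numpy as np
t=cv2.imread("pics/top0.png");s=cv2.imread("pics/scene0.png")
a=cv2.resize(t[190:260,150:250],None,fx=8,fy=8,interpolation=cv2.INTER_CUBIC)[:560]
b=cv2.resize(t[185:265,295:395],None,fx=7,fy=7,interpolation=cv2.INTER_CUBIC)
c=cv2.resize(s[180:270,275:395],None,fx=6.5,fy=6.5,interpolation=cv2.INTER_CUBIC)
def grid(im,x0,y0,f):
    for k in range(0,im.shape[1],int(10*f)): cv2.line(im,(k,0),(k,8),(255,255,255),1);cv2.putText(im,str(x0+int(k/f+.5)),(k,20),0,.35,(255,255,255))
    for k in range(0,im.shape[0],int(10*f)): cv2.line(im,(0,k),(8,k),(255,255,255),1);cv2.putText(im,str(y0+int(k/f+.5)),(10,k+4),0,.35,(255,255,255))
    return im
cv2.imwrite("pics/c_stand.png",grid(a,150,190,8));cv2.imwrite("pics/c_rack.png",grid(b,295,185,7));cv2.imwrite("pics/c_scene.png",grid(c,275,180,6.5))
E
```

```text
(no output)
```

View pics/c_stand.png

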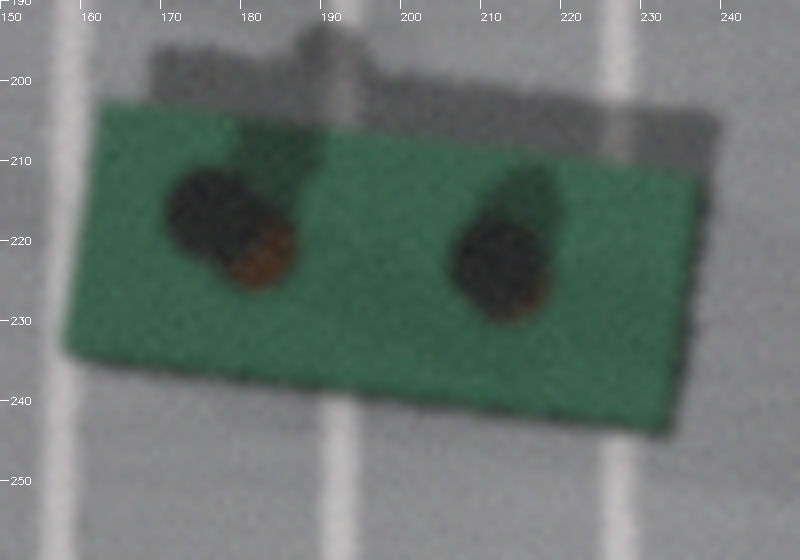

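View pics/c_rack.png

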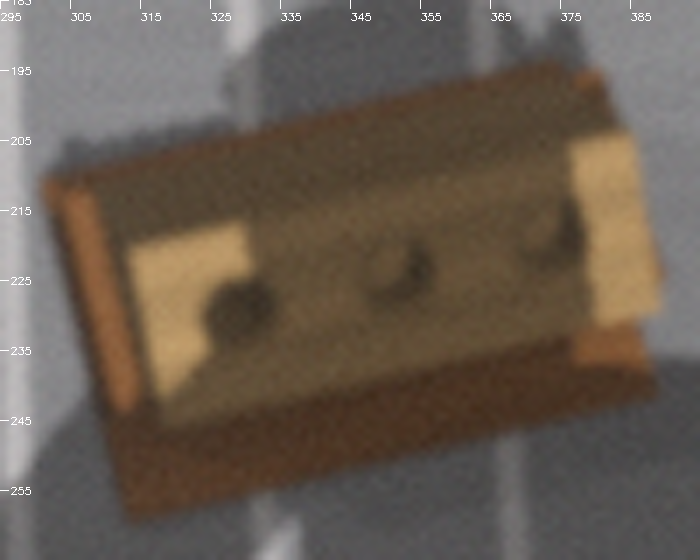

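View pics/c_scene.png

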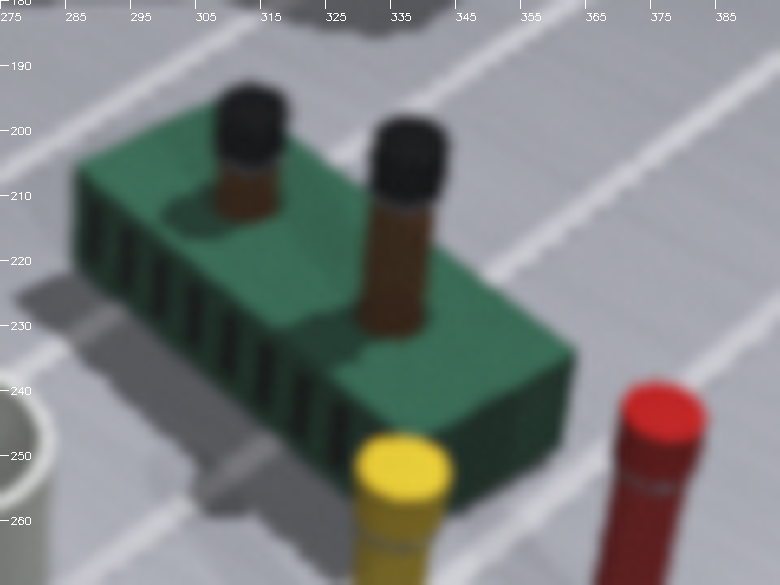

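The crops confirm it. The only amber tube with a black cap and a long exposed body is the one at (176,217) in the top view and (337,205) in the scene view. The red and yellow ones stand on the table. In the top view, the rack holes from left to right (hole 3, 2, 1) are at (329.3,228.9), (351.9,223.3) and (374,218).

```bash
cat > h.py <<'E'
import numpy as np, cv2
from scipy.spatial.transform import Rotation as R
from scipy.optimize import least_squares
from bench import bot, solve_ik, imaging
def project(name,P):
    c=imaging.camera_model(name); Rc=R.from_euler('xyz',c['rotation']).as_matrix()
    p=(np.atleast_2d(P)-c['position'])@Rc; s=np.c_[p[:,0],-p[:,1]]/-p[:,2:]
    s=s*(1+c['k1']*(s**2).sum(1,keepdims=True))
    return s*np.diag(c['K'])[:2]+c['K'][:2,2]
def body(x,y,yaw,pts): return np.asarray(pts)@R.from_euler('z',yaw).as_matrix().T+[x,y,0]
def fit(obs,x0,extra=lambda v,n,p:p):
    f=lambda v:np.concatenate([(project(n,body(*v[:3],[p]))[0]-px) for n,p,px in obs])
    s=least_squares(f,x0,loss='soft_l1',x_scale=[100,100,.1]); return s.x,f(s.x).reshape(-1,2)
E
python3 - <<'E'
from h import *
d=-.45
T=lambda k,l,x0,y0,f:np.array([x0+k/f+d,y0+l/f+d])
a=lambda k,l:T(k,l,150,190,8); b=lambda k,l:T(k,l,295,185,7); c=lambda k,l:T(k,l,275,180,6.5)
X,Y=40,95
st=[('top',[X,Y,55],a(100,100)),('top',[X,-Y,55],a(700,175)),('top',[-X,-Y,55],a(668,435)),('top',[-X,Y,55],a(65,352)),
 ('top',[0,40,135],a(211,214)),('top',[0,-40,100],a(499,267)),
 ('scene',[X,-Y,55],c(78,165)),('scene',[-X,Y,55],c(575,352))]
v,r=fit(st,[400,130,0]);print('stand',v);print(r.round(1))
print('tall',body(*v,[[0,40,0]]))
vt,rt=fit(st[:6],[400,130,0]);print('stand toponly',vt)
n=np.array([-np.sin(np.radians(25)),0,np.cos(np.radians(25))]);fx=np.array([n[2],0,-n[0]])
m=lambda u,w:[*(np.array([0,0,98])+fx*u+[0,w,0])]
rk=[('top',m(0,55),b(240,307)),('top',m(0,0),b(398,268)),('top',m(0,-55),b(553,232)),
 ('top',m(33,88),b(128,244)),('top',m(33,-88),b(635,133)),('top',m(-33,-88),b(662,312)),('top',m(-33,88),b(162,425))]
v,r=fit(rk,[430,-230,0]);print('rack mouth2',v);print(r.round(1)); print(body(*v,[m(0,-55),m(0,0),m(0,55)]))
q=[m(33,-88),m(33,88),m(-33,88),m(-33,-88)]
im=cv2.imread('pics/scene0.png');f=6;x0,y0=180,125
im=cv2.resize(im[y0:y0+75,x0:x0+100],None,fx=f,fy=f,interpolation=cv2.INTER_CUBIC)
P=project('scene',body(*v,q+[m(0,-55),m(0,0),m(0,55)]));pp=((P-[x0,y0]+.5)*f).astype(int)
cv2.polylines(im,[pp[:4]],True,(255,255,0),1)
for p in pp[4:]: cv2.circle(im,tuple(map(int,p)),3,(255,0,255),1)
cv2.imwrite('pics/ov.png',im)
for k,h in(('yellow',(140,169)),('red',(120,201))):
    s=least_squares(lambda w:project('top',[w[0],w[1],125])[0]-h,[450,300]).x;print(k,s)
E
```

```text
stand [ 5.80509577e+02  1.61967852e+02 -1.46020987e-01]
[[ 0.6 -0.2]
 [ 0.5  0.1]
 [-0.  -0.6]
 [-0.5 -0.1]
 [ 0.2 -0.2]
 [-0.3 -0.6]
 [ 0.3 -0.7]
 [ 1.8 -0.7]]
tall [[586.32968182 201.54216671   0.        ]]
stand toponly [ 5.79946511e+02  1.62158722e+02 -1.44865158e-01]
rack mouth2 [ 5.66120188e+02 -2.11821086e+02  2.06685188e-01]
[[ 0.   0.5]
 [-0.2  1. ]
 [ 0.1  1.2]
 [ 0.2 -0.4]
 [-0.1 -0.7]
 [-0.1 -0.5]
 [ 0.1 -0.6]]
[[ 577.40710997 -265.6504958    98.        ]
 [ 566.12018753 -211.82108579   98.        ]
 [ 554.83326509 -157.99167578   98.        ]]
yellow [702.9886859  291.63130769]
red [626.07944019 336.20633457]
```

View pics/ov.png

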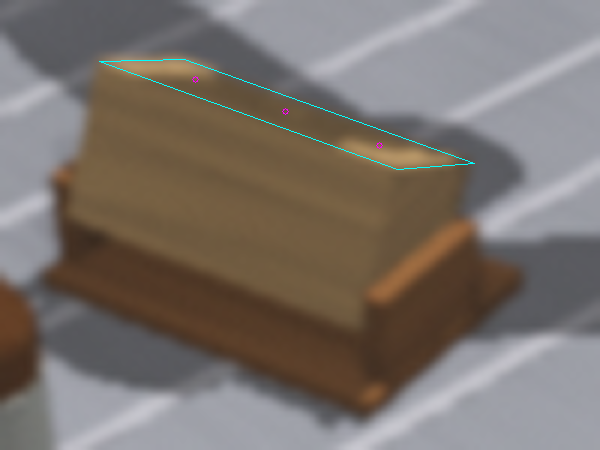

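The overlay on the scene view matches the rack's top face to within about half a pixel, so I'll act on these positions.

```bash
cat >> h.py <<'E'
TALL=np.array([586.0,201.6]); G=92.
YAW=.207; M2=np.array([566.1,-211.8,98.]); a25=np.radians(25)
Rk=R.from_euler('z',YAW); ax=Rk.apply([-np.sin(a25),0,np.cos(a25)]); ry=Rk.apply([0,1,0])
fx=Rk.apply([np.cos(a25),0,np.sin(a25)])
def orient(z,y,s): return R.from_matrix(np.c_[np.cross(s*y,z),s*y,z]).as_euler('xyz')
def tcp(hole,h,off=0): return M2+ry*55*(hole-2)+fx*off+ax*(G+h)
E
python3 - <<'E'
from h import *
for s in(1,-1):
    oR=orient(-ax,ry,s); oS=orient(np.array([0,0,-1.]),ry,s)
    print(s,oR,oS)
    for z in(102,250): print(solve_ik([*TALL,z],oS))
    for h in(1,2,3):
        for d in(40,-65): print(h,solve_ik(tcp(h,d),oR))
E
```

```text
1 [-3.14159265  0.43633231 -2.93459265] [-3.14159265  0.         -2.93459265]
[ 0.21229754  0.55970468 -0.17397341  0.83711824  0.          0.00529754]
[0.21229754 0.44730539 0.03748947 1.16098041 0.         0.00529754]
1 [-0.80012155  0.22141253 -0.46109372  0.64411501  0.36530921 -0.96180148]
1 [-0.72822163  0.38112115 -0.51916798  0.40045074  0.34701672 -0.88760785]
2 [-0.73496169  0.144429   -0.5606042   0.59806323  0.34880723 -0.89451986]
2 [-0.66072816  0.31905908 -0.62062521  0.33828289  0.32826317 -0.81888951]
3 [-0.65662124  0.07101678 -0.64820805  0.557406    0.32707503 -0.81473729]
3 [-0.58144109  0.26171784 -0.71047715  0.28100451  0.3044245  -0.73931832]
-1 [ 3.14159265 -0.43633231  0.207     ] [3.14159265 0.         0.207     ]
[ 0.21229754  0.55970468 -0.17397341  0.83711824  0.         -3.13629512]
[ 0.21229754  0.44730539  0.03748947  1.16098041  0.         -3.13629512]
1 [-0.80012155  0.22141253 -0.46109372  0.64411501  0.36530921  2.17979118]
1 [-0.72822163  0.38112115 -0.51916798  0.40045074  0.34701672  2.25398481]
2 [-0.73496169  0.144429   -0.5606042   0.59806323  0.34880723  2.24707279]
2 [-0.66072816  0.31905908 -0.62062521  0.33828289  0.32826317  2.32270314]
3 [-0.65662124  0.07101678 -0.64820805  0.557406    0.32707503  2.32685536]
3 [-0.58144109  0.26171784 -0.71047715  0.28100451  0.3044245   2.40227433]
```

```bash
python3 - <<'E'
from h import *
oS=orient(np.array([0,0,-1.]),ry,1)
bot.move_ptp([*TALL,230],oS)
print(bot.get_state()['t'],bot.get_state()['tcp_pos'])
print(bot.movel([*TALL,102],max_speed=120,threshold=8))
s=bot.get_state();print(s['t'],s['tcp_pos'],s['orientation'])
bot.grip(0,40)
s=bot.get_state();print(s['t'],s['opening'],s['gripper_force'],s['contact_force'],s['tcp_pos'])
cv2.imwrite('pics/g.png',imaging.capture('scene')[120:270,250:420].repeat(4,0).repeat(4,1)[:600])
E
```

```text
3.1333 [586.29715647 200.72619764 230.03181946]
False
4.35 [586.68414495 201.73116418 102.83905195] [-3.14158368e+00  1.53754545e-03 -2.93461612e+00]
4.9167 0.3178039834144995 39.3145626783371 [ 0.8791014  -1.33957171  3.28204531] [586.30833223 201.48100376 102.34343035]
```

View pics/g.png

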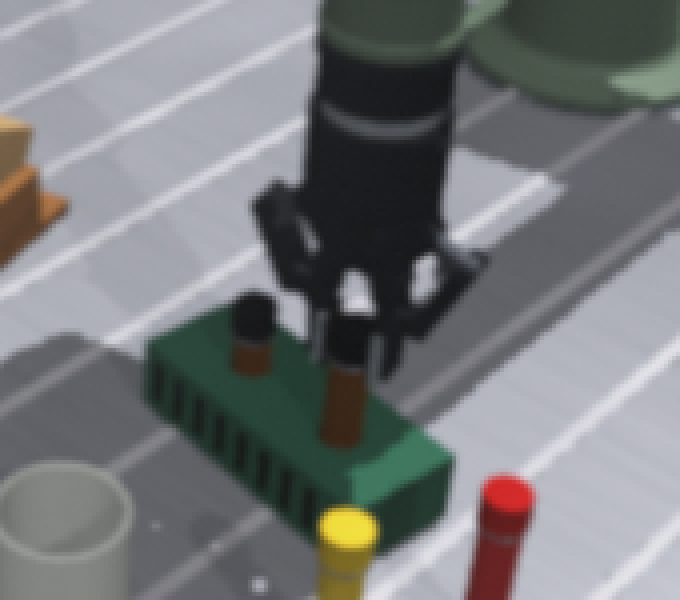

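The tall tube's cap (crop (345,340)) is held between the fingers, and the opening of 27 mm agrees with the cap. Next I lift it and probe hole 3, the nearest.

```bash
cat >> h.py <<'E'
oR=orient(-ax,ry,1)
def depth(hole):
    s=bot.get_state(); d=s['tcp_pos']-tcp(hole,0)
    return np.array([d@ax,d@fx,d@ry])
def rep(tag,hole):
    s=bot.get_state();Rt=np.c_[fx,ry,ax]
    print(tag,'t',round(s['t'],2),'h/fx/ry',depth(hole).round(1),'F(fx,ry,ax)',(s['contact_force']@Rt).round(1),'op',round(s['opening'],3),flush=True)
def probe(hole,off=0,offy=0,thr=5,to=-36,sp=30):
    p=lambda h:tcp(hole,h,off)+ry*offy
    hit=bot.movel(p(to),oR,max_speed=sp,threshold=thr); rep(f'probe {hit}',hole); return hit
E
python3 - <<'E'
from h import *
bot.movel([*TALL,235],max_speed=150)
bot.move_ptp(tcp(3,30),oR); rep('pre',3)
bot.movel(tcp(3,6),oR,max_speed=100); bot.dwell(.2); rep('at',3)
probe(3)
E
```

```text
pre t 7.42 h/fx/ry [29.9  0.7  0.2] F(fx,ry,ax) [ 0.4  0.1 -0.1] op 0.311
at t 8.02 h/fx/ry [ 6.4  0.5 -0.1] F(fx,ry,ax) [-0.5  0.6 -0.4] op 0.314
probe True t 9.28 h/fx/ry [-35.2  -1.8  -0.3] F(fx,ry,ax) [-0.3 -1.6 -0.9] op 0.312
```

```bash
python3 - <<'E'
from h import *
rep('now',3)
probe(3,off=-1.8,thr=6,to=-50,sp=20)
cv2.imwrite('pics/p3.png',imaging.capture('scene')[70:200,160:320].repeat(4,0).repeat(4,1))
E
```

```text
now t 9.28 h/fx/ry [-35.2  -1.8  -0.3] F(fx,ry,ax) [-0.3 -1.6 -0.9] op 0.312
probe False t 10.16 h/fx/ry [-50.1  -2.   -0.2] F(fx,ry,ax) [-0.7 -3.  -1.6] op 0.318
```

View pics/p3.png

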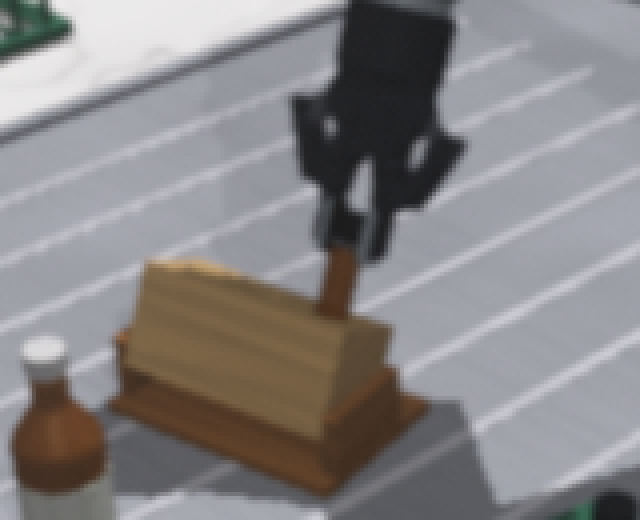

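The tube is about 50 mm down hole 3 with hardly any force, well past the 30 mm floors, so this is the deep hole. In the crop it enters the mouth at (335,315). I'll lower it to the floor gently.

```bash
python3 - <<'E'
from h import *
probe(3,off=-2,offy=.3,thr=6,to=-70,sp=20)
E
```

```text
probe True t 10.91 h/fx/ry [-63.7  -2.3  -0.6] F(fx,ry,ax) [-0.  0.  6.] op 0.312
```

```bash
python3 - <<'E'
from h import *
bot.grip(0.75); rep('open',3)
p=bot.get_state()['tcp_pos']
bot.movel(p+ax*110,max_speed=120); rep('back',3)
j=bot.get_state()['qpos'].copy(); j[0]-=.7; bot.move_j(j); rep('clear',3)
top=imaging.capture('top');sc=imaging.capture('scene')
a=cv2.resize(top[170:270,290:400],None,fx=3.6,fy=3.6,interpolation=cv2.INTER_CUBIC);b=cv2.resize(sc[100:200,170:280],None,fx=3.6,fy=3.6,interpolation=cv2.INTER_CUBIC)
o=np.hstack([a,b]);x0=170
e=(project('scene',M2+ry*55+ax*60-fx*2.2)[0]-[170,100]+.5)*3.6
f=(project('top',M2+ry*55+ax*60-fx*2.2)[0]-[290,170]+.5)*3.6
cv2.circle(o,(int(e[0])+a.shape[1],int(e[1])),3,(255,0,255),1);cv2.circle(o,tuple(int(q) for q in f),3,(255,0,255),1)
cv2.imwrite('pics/end.png',o)
E
```

```text
open t 11.36 h/fx/ry [-64.   -3.5  -0.9] F(fx,ry,ax) [-0.5 -0.   0.4] op 0.75
back t 12.43 h/fx/ry [45.6 -3.9 -0.6] F(fx,ry,ax) [-0.1 -0.3 -0.6] op 0.754
clear t 13.76 h/fx/ry [ 163.  -256.1 -226. ] F(fx,ry,ax) [-0.2  0.1 -0. ] op 0.749
```

View pics/end.png

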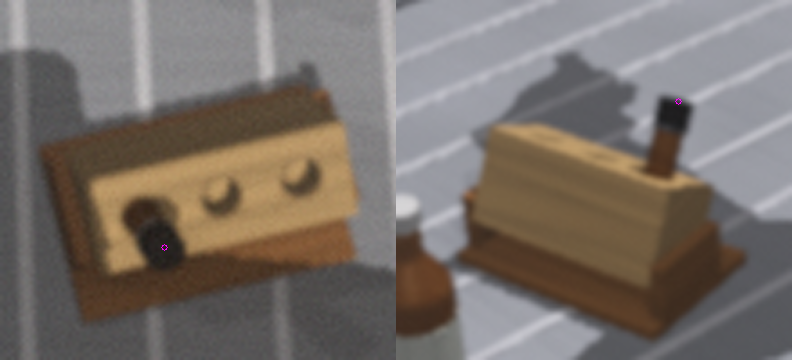

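Seen from both cameras, the cap's top sits where it should when fully seated: (164,247) on the left and (678,102) on the right of the composite. The arm is clear of everything, so I'm handing it in.

```bash
python3 -c "
from bench import bot
print(bot.sign_off())"
```

```text
the job is handed in; nothing more can be done
None
```

The tall tube is all the way down in hole 3, the deep one and the first I tried, where it met the floor at about 64 mm with 6 N; the gripper let go, the arm stepped back, and I handed the job in at about 14 s.

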